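# Index the sample tube turntable to its next station

## Robot

A 7-joint arm with a two-finger parallel gripper is mounted at the origin on the work surface; the furniture and walls round the work are solid. World frame = base frame: x ahead of the robot, y to its left, z up, the work surface at z = 0. Lengths are in m, angles in degrees, forces in N, time in s.
With the tool pointing down it reaches from about 0.425 to 0.875 m from the base axis. Payload 4.7 kg.
Tool frame: the origin (TCP) lies between the finger pads; the fingertips stand env.finger_overhang ahead of it and the grasp point (between the pads) lies 5 mm behind it (env.finger_overhang is the distance from the TCP to the fingertips, in m); z points along the fingers, y is the line along which they close (so a half turn about z gives the same grasp; the last joint's range is limited). The gripper opens to 87 mm and grips with 3 to 60 N. Pads are 19 mm wide; open, the fingers measure 117 mm over their backs; the gripper's body (75 mm by 190 mm) begins 51 mm behind the grasp point.
Start: joints at [-68.978, 18.392, -4.016, 83.108, 1.295, 78.541, -3.26], TCP at [0.225, 0.61, 0.237] pointing down, gripper open.
Joint ranges: [-163.93, 163.93], [-17.29, 119.83], [-79.2, 71.16], [3.27, 140.29], [-89.18, 269.18], [5.43, 117.66], [-154.24, 154.24]. Speed limits (degrees/s): [147.25, 147.25, 180, 180, 180, 180, 180].

## Interface

Orientations are given as [roll, pitch, yaw] about the fixed x, y, z axes, in that order (R = Rz(yaw) Ry(pitch) Rx(roll)).
In Python, from cell import telemetry, eyes, env, models gives the robot as it stands. The module is installed in compiled form; this text tells all that it offers.
- The arm moves only by the tool drive_tool, never from a script. Its arguments are lists of equal length, an entry for each row: "angular": the turn, a rotation vector about the tool's x, y, z in rad, a list of three; "delta_pos": the shift along the tool's x, y, z in cm, a list of three; "gripper": the finger opening in cm, from 0 to 8.7. A call has 1 to 20 rows; each row shifts and turns the commanded pose from where the row before left it, along the tool's axes as they then stand; what a row does not reach is not made up. A row lasts 1/10 s, in which the tool goes at most 50 mm and 8.59 degrees, less where a joint would pass 70% of its speed; a pose out of reach is approached as far as the arm can. A call with a gripper value outside its range is refused whole. The fingers move at their own pace and stop on an object; "squeeze" is the grip in N (left out, the last holds). Time passes only in rows, so rows that do not move let the fingers close. It gives the time, the measured TCP pose, the force, the opening and the grip force at its end, in the units of the state.
- telemetry.get_obs(): the state, without advancing time (a new reading comes with each control period).
- eyes.read_camera(name): name is "side" or "top"; returns a dict with "pixels" (420x560x3 uint8, red, green, blue), "mtx" (3x3 intrinsics, pixels), "D" ([k1, k2, p1, p2, k3] as OpenCV has them; the pictures are not rectified), "origin" and "orientation" of the camera in the world. Camera axes: x right, y down, z forward; pixel columns grow to the right and rows downward; lengths in m; the calibration is good to about 2 mm. A picture is of the moment at which its call begins. There is no depth.
- env.sign_off(): hands the job in; it is judged then, once.
Trained networks look in a picture, given as the dict that the camera call returned (one of the last four; its "shot" number tells which), for a name from the list of things; names that differ only in an ending like _2 or _b are one class to them, and where a whole thing is asked for, a point or a joint stands for the part that bears it (a point fixed in the world has none). Each returns a list of dicts, best first, with "p" (0 to 1); they miss things now and then, are a little off and sometimes report something else, mostly with a low value. They report only what shows in the picture. A call takes as long as a camera call.
- models.search_frame(picture, target): "centre" ([column, row] in pixels, amid what is visible of it).
- models.cut_out(picture, target): "pixels" (420x560 bool, what is visible of it) and "centre" ([column, row] in pixels, amid what is visible of it).
The state is a dict: "time_s": time; "qpos": joint angles; "joint_velocities": joint speeds; "effort": joint torques, N m; "tool_pos": TCP position; "tool_rot": TCP orientation; "force": force on the tool from outside, world axes, zero at the start; "wrist_torque": the same for the moment, N m; "grip_width": finger opening in m; "grasp_force": force on a finger pad.
Only numpy, scipy, OpenCV 4.12 (cv2) and the standard library are available. Lean on these libraries where they do the work, as an engineer would, in place of code of your own. Each camera call takes 0.05 s, during which the arm holds its last target. There are 200 camera calls.

## Task

Index the small sample tube turntable to its next station: pull the red spring plunger up out of its notch, swing the turntable counter-clockwise (seen from above), and let the pin spring fully home into the notch of the blue stop shoe, so that the table is locked there. The shoe was clamped by hand, so feel for its notch with the pin riding on the track, and push gently: do not wrench the table against the pin. Keep the three tubes standing in the turntable and leave the label roll and the clip box where they are.

Things in the scene. Friction and masses are not known exactly. Their poses are not given: they have to be found in the camera images.
- base: fixed grey round base of the indexing turntable, foot 144 mm across; it stands in a gap between the blue expressors, left or right. Origin on the vertical turning axis at the bench top; azimuths count from its x axis, counter-clockwise from above. A level curved track, 18 mm wide, top 30 mm above the bench, lies under the pin's circle (radius 60 mm), turntable angles -0.5 to 1.85 rad
- start_notch (a point): mouth of the starting notch (turntable angle 0) in the plain aluminium track, on the pin circle, 30 mm above the bench. Further on counter-clockwise lies the only other notch, in the blue stop shoe on the track. Both are 9 mm wide along the circle. The shoe is clamped by hand: its notch lies anywhere from turntable angle 0.80 to 1.30 rad, where exactly is not measured
- turntable (a joint): angle of the white turntable (rad, counter-clockwise from above, 0 at the starting notch, range -0.4 to 1.7; stiff grease-damped bearing: 0.06 N m friction, 0.3 N m s per rad). The 88 mm disc carries three tube pockets and a flat arm (top 42 mm above the bench) with the plunger 60 mm from the axis, at azimuth 150 degrees + this angle in the base frame. Locked in a notch it has about 1 degree of play either way
- plunger (a joint): lift of the spring plunger (m, 0 fully home, 0.013 at most). Its 7 mm pin (blunt nose) reads about 0.0067 riding on the plain track, 0.0057 on the blue shoe (1 mm lower), and drops to 0 by itself when it meets a notch with the knob let go or only loosely caged by the fingers. Spring and weight press it down with 8 N at 0, about 11 N at full lift
- knob (a point): middle of the red cylindrical pull knob of the plunger, 22 mm across and 28 mm tall, 102 mm above the bench when home. Its lower face is 14 mm below this point; a thin stem below it enters a dark barrel 19 mm across whose top is 74 mm above the bench. Nothing else is within 35 mm of the knob
- sample_tube_1: sample tube with a purple cap, 16 mm across, 94 mm tall, origin at its foot, z up; standing loose in a turntable pocket, its top about 139 mm above the bench
- sample_tube_2: sample tube with a red cap, same size, in the pocket opposite the plunger
- sample_tube_4: sample tube with a green cap, same size, in a turntable pocket
- label_roll: white label roll lying on the bench behind the expressors (far side), 68 mm across, 41 mm tall, origin under its centre; a bystander
- clip_box: clear open box of seal clips, 56x81x30 mm, origin under its centre; a bystander

How it is judged (in metres and radians):
On the way, in this order (a step that is already met when the one before it is completed fails the run):
1. the plunger is pulled clear of the starting notch (value of joint plunger above 0.0065 m), for 0.1 s.
2. the turntable has left its starting station with the pin out (value of joint turntable above 0.3 rad and value of joint plunger above 0.005 m), for 0.1 s.
3. the pin is fully home in the notch of the shoe (value of joint plunger below 0.002 m and value of joint turntable between 0.75 and 1.35 rad), for 0.2 s.
At the end, for the whole second after the job is handed in: The plunger is home in the shoe's notch (lift under 2 mm, turntable angle between 0.75 and 1.35 rad), the turntable is at rest, and the three tubes stand in its pockets (tilt under 0.35 rad, feet within 40 mm of the axis) (all of step 3 and velocity of joint turntable between -0.05 and 0.05 rad/s and angle between each of sample_tube_1, sample_tube_2, sample_tube_4's own z axis and vertical below 0.35 rad and horizontal distance between each of sample_tube_1, sample_tube_2, sample_tube_4 and base below 0.04 m); the robot touches nothing.
It fails at once if the pin or anything else loads the base, track or shoe with more than 35 N (table wrenched against the pin) (contact force between base and anything else above 35 N).
It fails at once if the label roll is displaced by over 25 mm (distance of label_roll from where it was at the start of the episode above 0.025 m).
It fails at once if the clip box is displaced by over 25 mm (distance of clip_box from where it was at the start of the episode above 0.025 m).
It fails at once if a tube is tipped or thrown out (angle between any of sample_tube_1, sample_tube_2, sample_tube_4's own z axis and vertical above 0.6 rad).
It also fails if it takes over 58 s, if anything falls off the work surface, if the arm or the gripper's body presses on something with over 40 N, if the wrist force passes 120 N, or if a joint passes its speed limit or range.

## Working session

There is one attempt and no reset: what is moved stays moved. The work goes in short steps, Python scripts to look and compute and a tool call to move; the robot and the scene stay as the last step left them, time stands still between calls to the robot, and variables do not carry over. Pictures are saved under pics/ and viewed, at most 10 in all, crops included, and the job is handed in when it is done.

Besides the shell and the picture viewer there is one more tool, called after "Request:" by a JSON object that holds its "api" and its "payload". drive_tool: Moves the arm, as the interface text tells. Its arguments: {"type":"object","properties":{"angular":{"type":"array","items":{"type":"array","items":{"type":"number"}}},"delta_pos":{"type":"array","items":{"type":"array","items":{"type":"number"}}},"gripper":{"type":"array","items":{"type":"number"}},"squeeze":{"type":"number"}},"required":["angular","delta_pos","gripper"]}

```bash
mkdir -p pics; cat > h.py <<'E'
import numpy as np, cv2
from scipy.spatial.transform import Rotation as R
from cell import telemetry, eyes, env, models
def rot(o):
    o=np.array(o,float)
    return o if o.shape==(3,3) else (R.from_euler('xyz',o,degrees=True).as_matrix() if o.shape==(3,) else R.from_quat(o).as_matrix())
def ray(p,uv):
    n=cv2.undistortPoints(np.array([[uv]],float),np.array(p['mtx']),np.array(p['D']))[0,0]
    d=rot(p['orientation'])@np.array([n[0],n[1],1]); return np.array(p['origin']),d/np.linalg.norm(d)
def atz(p,uv,z):
    o,d=ray(p,uv); return o+d*(z-o[2])/d[2]
def tri(a,ua,b,ub):
    o1,d1=ray(a,ua);o2,d2=ray(b,ub)
    s=np.linalg.lstsq(np.c_[d1,-d2],o2-o1,rcond=None)[0]
    x,y=o1+s[0]*d1,o2+s[1]*d2
    return (x+y)/2,np.linalg.norm(x-y)
def proj(p,X):
    M=rot(p['orientation']).T; 
    return cv2.projectPoints(np.atleast_2d(X).astype(float),cv2.Rodrigues(M)[0],-M@np.array(p['origin']),np.array(p['mtx']),np.array(p['D']))[0][:,0]
E
python3 - <<'E'
from h import *
np.set_printoptions(precision=4,suppress=True)
t=eyes.read_camera('top');s=eyes.read_camera('side')
for n,p in(('top',t),('side',s)):
    cv2.imwrite(f'pics/{n}0.png',p['pixels'][:,:,::-1]); print(n,p['origin'],p['orientation'])
    for k in ['knob','sample_tube_1','sample_tube_2','sample_tube_4','label_roll','clip_box','base','turntable']:
        print(k,[(np.round(c['centre'],1),round(c['p'],2)) for c in models.search_frame(p,k)[:4]])
print(env.finger_overhang,telemetry.get_obs())
E
```

```text
top [ 0.4388 -0.0459  1.1504] [-172.4966   -1.7011  -89.7801]
knob []
sample_tube_1 [(array([408.8, 195.8]), 0.6), (array([406.9, 182. ]), 0.59), (array([391.7, 181.9]), 0.48)]
sample_tube_2 [(array([408.8, 195.8]), 0.6), (array([406.9, 182. ]), 0.59), (array([391.7, 181.9]), 0.48)]
sample_tube_4 [(array([408.8, 195.8]), 0.6), (array([406.9, 182. ]), 0.59), (array([391.7, 181.9]), 0.48)]
label_roll [(array([160.4, 201.8]), 0.71)]
clip_box [(array([257.7, 190.4]), 0.83), (array([374.1, 206.1]), 0.53)]
base [(array([373. , 203.5]), 0.59)]
turntable [(array([386.2, 201. ]), 0.77)]
side [ 0.3751 -0.9342  0.8149] [-128.6247    0.8485  -15.0625]
knob [(array([312.8, 286.1]), 0.67)]
sample_tube_1 [(array([351.8, 298.8]), 0.75), (array([345.8, 284. ]), 0.58), (array([336.2, 304.1]), 0.57)]
sample_tube_2 [(array([351.8, 298.8]), 0.75), (array([345.8, 284. ]), 0.58), (array([336.2, 304.1]), 0.57)]
sample_tube_4 [(array([351.8, 298.8]), 0.75), (array([345.8, 284. ]), 0.58), (array([336.2, 304.1]), 0.57)]
label_roll [(array([267.7, 177.1]), 0.8)]
clip_box [(array([300.9, 230.2]), 0.6)]
base [(array([325. , 330.6]), 0.95)]
turntable [(array([323.8, 309.8]), 0.74)]
0.014 {'time_s': 0.9, 'qpos': array([-68.9772,  18.39  ,  -4.0142,  83.107 ,   1.2935,  78.5419,
        -3.261 ]), 'joint_velocities': array([-0.0024, -0.1061,  0.0442, -0.0427,  0.0751, -0.0414, -0.0622]), 'effort': array([ -0.0005, -49.1089,  -0.4032, -31.2773,  -0.0636,   0.0335,
        -0.    ]), 'tool_pos': array([0.2246, 0.61  , 0.2366]), 'tool_rot': array([179.9938,   0.0019, 159.7829]), 'force': array([ 0.075 , -0.5294, -0.0204]), 'wrist_torque': array([-0.0156,  0.0273, -0.0259]), 'grasp_force': 0.0, 'grip_width': 0.08684393745681977}
```

View pictures.

```bash
python3 - <<'E'
import cv2
a=cv2.imread('pics/top0.png');b=cv2.imread('pics/side0.png')
cv2.imwrite('pics/c1.png',cv2.resize(a[150:260,310:450],None,fx=5.4,fy=5.4,interpolation=cv2.INTER_CUBIC))
cv2.imwrite('pics/c2.png',cv2.resize(b[240:380,240:420],None,fx=4.2,fy=4.2,interpolation=cv2.INTER_CUBIC))
E
```

```text
(no output)
```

View pics/c1.png

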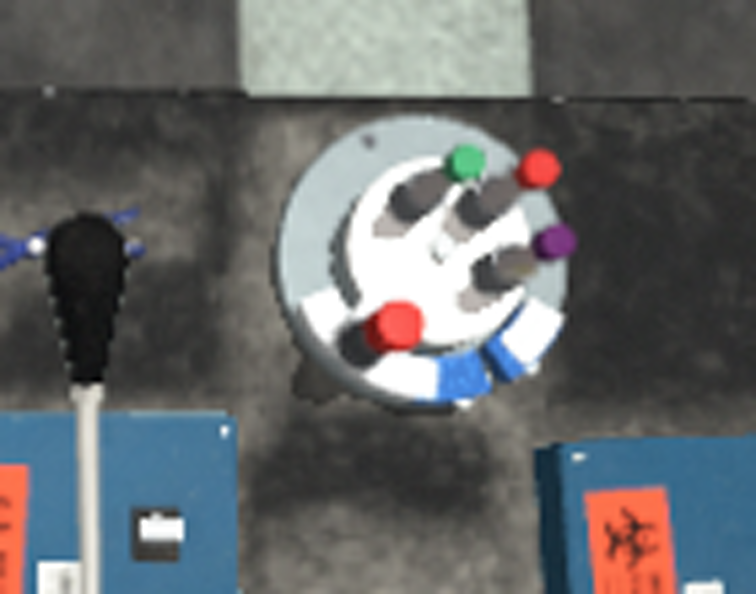

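View pics/c2.png

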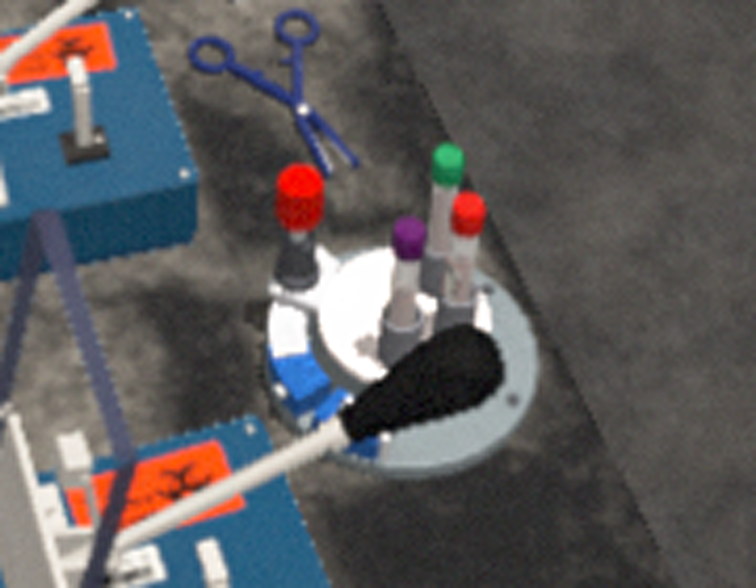

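View pics/top0.png

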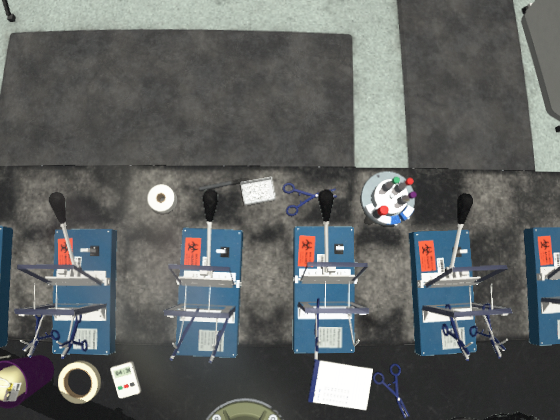

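View pics/side0.png

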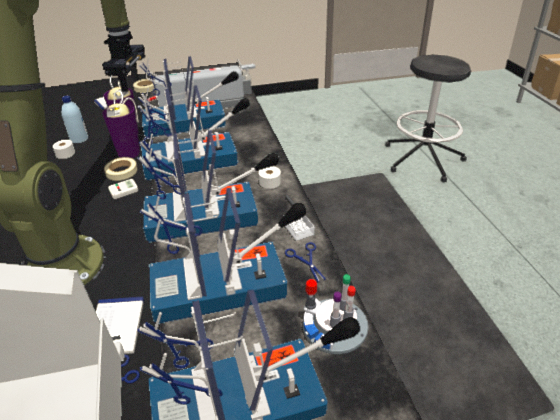

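```bash
python3 - <<'E'
from h import *
np.set_printoptions(precision=4,suppress=True)
t=eyes.read_camera('top');s=eyes.read_camera('side')
c=lambda u,v:(310+u/5.4-.4,150+v/5.4-.4)
d=lambda u,v:(240+u/4.2-.4,240+v/4.2-.4)
def red(p,lo,hi):
    im=cv2.cvtColor(np.ascontiguousarray(p['pixels']),cv2.COLOR_RGB2HSV)
    m=((im[...,0]<8)|(im[...,0]>172))&(im[...,1]>170)&(im[...,2]>110)
    m=m.astype(np.uint8);m[:lo[1]]=0;m[hi[1]:]=0;m[:,:lo[0]]=0;m[:,hi[0]:]=0
    n,l,st,ce=cv2.connectedComponentsWithStats(m)
    return [(st[i],ce[i]) for i in range(1,n) if st[i,4]>5]
for p,lo,hi in((t,(360,170),(420,225)),(s,(295,265),(365,320))): print(red(p,lo,hi))
print('knob tri',tri(t,c(395,325),s,d(300,198)))
print('knobtop z.116',atz(t,c(397,322),.116),'side z.102',atz(s,d(300,198),.102))
# hub / disc centre, base outline ellipse
print('hub',atz(t,c(441,246),.045), 'foot extents', [atz(t,c(*q),.012) for q in((275,250),(568,250),(420,114),(425,408))])
print('tubes caps',[tri(t,c(*a),s,d(*b)) for a,b in(((466,162),(448,165)),((540,168),(468,213)),((555,242),(409,238)))])
print('notch',[atz(t,c(*q),.029) for q in((490,362),(497,350),(462,375),(527,345))],'start of shoe',atz(t,c(438,372),.03))
print('handles tip',tri(t,(326,197),s,(298,213)),tri(t,(467,198),s,(351,328)))
print('handle base',tri(t,(463,225),s,(322,342)))
E
```

```text
[(array([406, 178,   7,   7,  37], dtype=int32), array([409.2703, 180.7838])), (array([378, 206,  10,   9,  44], dtype=int32), array([383.1818, 210.3864]))]
[(array([306, 279,  11,  16, 156], dtype=int32), array([310.9679, 286.3397])), (array([348, 286,   8,  10,  68], dtype=int32), array([351.2206, 290.5294]))]
knob tri (array([ 0.5815, -0.3301,  0.1043]), np.float64(0.0008609718705740431))
knobtop z.116 [ 0.5809 -0.3278  0.116 ] side z.102 [ 0.5827 -0.3282  0.102 ]
hub [ 0.6269 -0.3694  0.045 ] foot extents [array([ 0.6297, -0.2971,  0.012 ]), array([ 0.6313, -0.4427,  0.012 ]), array([ 0.6979, -0.3708,  0.012 ]), array([ 0.5535, -0.3688,  0.012 ])]
tubes caps [(array([ 0.649 , -0.3556,  0.1348]), np.float64(0.00029449964641213415)), (array([ 0.6466, -0.3884,  0.136 ]), np.float64(0.00025860791485312273)), (array([ 0.6144, -0.3943,  0.1349]), np.float64(0.0008202388120331524))]
notch [array([ 0.574 , -0.3963,  0.029 ]), array([ 0.5797, -0.3999,  0.029 ]), array([ 0.5677, -0.3824,  0.029 ]), array([ 0.5822, -0.4148,  0.029 ])] start of shoe [ 0.5689 -0.3705  0.03  ]
handles tip (array([ 0.5968, -0.1818,  0.1863]), np.float64(0.000811506370354508)) (array([ 0.5978, -0.5063,  0.183 ]), np.float64(0.002385915309092437))
handle base (array([ 0.5425, -0.5048,  0.1604]), np.float64(0.00584969438921825))
```

Request:
{"api": "drive_tool", "payload": {"delta_pos": [[0,0,-4],[0,0,-4],[0,0,-4],[0,0,-4],[-4.33,-1.89,0],[-4.33,-1.89,0],[-4.33,-1.89,0],[-4.33,-1.89,0],[-4.33,-1.89,0],[-4.33,-1.89,0],[-4.33,-1.89,0],[-4.33,-1.89,0],[-4.33,-1.89,0],[-4.33,-1.89,0],[-4.33,-1.89,0]], "angular": [[0,0,0],[0,0,0],[0,0,0],[0,0,0],[0,0,0],[0,0,0],[0,0,0],[0,0,0],[0,0,0],[0,0,0],[0,0,0],[0,0,0],[0,0,0],[0,0,0],[0,0,0]], "gripper": [5,5,5,5,5,5,5,5,5,5,5,5,5,5,5]}}

```text
time_s: 2.5
tool_pos: [0.6008, 0.2489, 0.3969]
tool_rot: [180.0, 0.0, 159.8]
force: [-0.0, -0.1, -0.2]
grip_width: 0.0498
grasp_force: 0.0
```

Request:
{"api": "drive_tool", "payload": {"delta_pos": [[-1.53,-4.59,0],[-1.53,-4.59,0],[-1.53,-4.59,0],[-1.53,-4.59,0],[-1.53,-4.59,0],[-1.53,-4.59,0],[-1.53,-4.59,0],[-1.53,-4.59,0],[-1.53,-4.59,0],[-1.53,-4.59,0],[-1.53,-4.59,0],[-1.53,-4.59,0],[0,0,0]], "angular": [[0,0,0],[0,0,0],[0,0,0],[0,0,0],[0,0,0],[0,0,0],[0,0,0],[0,0,0],[0,0,0],[0,0,0],[0,0,0],[0,0,0],[0,0,0]], "gripper": [5,5,5,5,5,5,5,5,5,5,5,5,5]}}

```text
time_s: 3.8
tool_pos: [0.5778, -0.3389, 0.3954]
tool_rot: [-179.7, -0.1, 159.1]
force: [-1.1, -0.6, -0.1]
grip_width: 0.0499
grasp_force: 0.0
```

Request:
{"api": "drive_tool", "payload": {"delta_pos": [[0,0,0],[0,0,0],[0,0,0],[0,0,0],[0,0,0],[0,0,0],[0,0,0],[0,0,0],[0,0,0],[0,0,0],[0,0,0],[0,0,0],[0,0,0],[0,0,0],[0,0,0],[0,0,0],[0,0,0],[0,0,0],[0,0,0],[0,0,0]], "angular": [[0,0,0.14],[0,0,0.14],[0,0,0.14],[0,0,0.14],[0,0,0.14],[0,0,0.14],[0,0,0.14],[0,0,0.14],[0,0,0.14],[0,0,0.14],[0,0,0.14],[0,0,0.14],[0,0,0.14],[0,0,0.14],[0,0,0.14],[0,0,0.14],[0,0,0.14],[0,0,0.14],[0,0,0.14],[0,0,0.14]], "gripper": [5,5,5,5,5,5,5,5,5,5,5,5,5,5,5,5,5,5,5,5]}}

```text
time_s: 5.8
tool_pos: [0.582, -0.3293, 0.3965]
tool_rot: [-180.0, -0.0, -0.9]
force: [-0.3, 0.5, -0.5]
grip_width: 0.0499
grasp_force: 0.0
```

Request:
{"api": "drive_tool", "payload": {"delta_pos": [[0,0,0],[0,0,0],[0,0,4.4],[0,0,4.4],[0,0,4.4],[0,0,4.4],[0,0,0]], "angular": [[0,0,0.123],[0,0,0.123],[0,0,0],[0,0,0],[0,0,0],[0,0,0],[0,0,0]], "gripper": [5,5,5,5,5,5,5]}}

```text
time_s: 6.5
tool_pos: [0.5796, -0.3262, 0.2142]
tool_rot: [-179.8, 0.6, -14.7]
force: [-0.1, 0.5, -0.4]
grip_width: 0.05
grasp_force: 0.0
```

```bash
python3 - <<'E'
from h import *
s=eyes.read_camera('side');t=eyes.read_camera('top')
o=telemetry.get_obs();print(o['tool_pos'],o['tool_rot'],o['qpos'])
a=s['pixels'][150:350,190:420];b=t['pixels'][110:270,290:500]
a=cv2.resize(a,(460,400));b=cv2.resize(b,(525,400))
cv2.imwrite('pics/m1.png',cv2.resize(np.hstack([a,b])[:,:,::-1],(800,325)))
E
```

```text
[ 0.5821441  -0.32943629  0.22121807] [-1.79989333e+02  1.55703962e-02 -1.46935643e+01] [-15.20914701  32.12077161  62.05561157  83.10721342 -28.34554347
  81.63974354 -57.46832375]
```

View pics/m1.png

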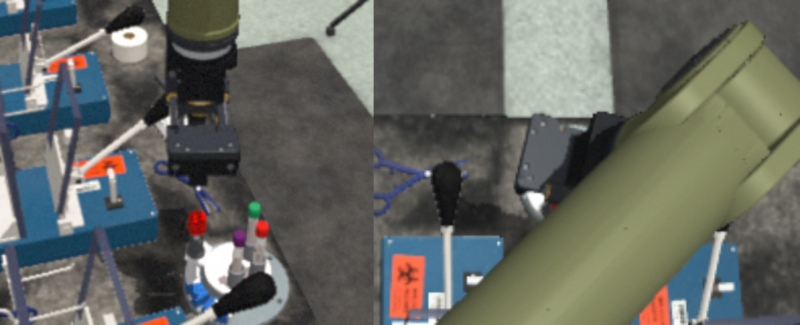

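Request:
{"api": "drive_tool", "payload": {"delta_pos": [[0,0,3],[0,0,3],[0,0,3],[0,0,3],[0,0,0],[0,0,0]], "angular": [[0,0,0],[0,0,0],[0,0,0],[0,0,0],[0,0,0],[0,0,0]], "gripper": [5,5,5,5,5,5]}}

```text
time_s: 7.2
tool_pos: [0.5832, -0.3311, 0.1034]
tool_rot: [179.9, -0.2, -14.7]
force: [-0.3, 0.5, -0.0]
grip_width: 0.05
grasp_force: 0.0
```

Request:
{"api": "drive_tool", "payload": {"delta_pos": [[0,0,0],[0,0,0],[0,0,0],[0,0,0],[0,0,0]], "angular": [[0,0,0],[0,0,0],[0,0,0],[0,0,0],[0,0,0]], "gripper": [2.8,2.6,2.4,2.2,2.0], "squeeze": 4}}

```text
time_s: 7.7
tool_pos: [0.5819, -0.33, 0.1008]
tool_rot: [-180.0, -0.0, -14.7]
force: [-0.0, 1.1, -0.9]
grip_width: 0.0223
grasp_force: 0.0
```

Request:
{"api": "drive_tool", "payload": {"delta_pos": [[0,0,0],[0,0,0],[0,0,0]], "angular": [[0,0,0],[0,0,0],[0,0,0]], "gripper": [2.0,1.8,1.6], "squeeze": 6}}

```text
time_s: 8.0
tool_pos: [0.5818, -0.33, 0.1007]
tool_rot: [-180.0, -0.0, -14.7]
force: [0.3, -0.1, 1.8]
grip_width: 0.0218
grasp_force: 6.0
```

Request:
{"api": "drive_tool", "payload": {"delta_pos": [[0,0,0],[0,0,0],[0,0,-0.2],[0,0,-0.2],[0,0,-0.2],[0,0,-0.2],[0,0,-0.15],[0,0,0],[0,0,0]], "angular": [[0,0,0],[0,0,0],[0,0,0],[0,0,0],[0,0,0],[0,0,0],[0,0,0],[0,0,0],[0,0,0]], "gripper": [1.6,1.6,1.6,1.6,1.6,1.6,1.6,1.6,1.6], "squeeze": 28}}

```text
time_s: 8.9
tool_pos: [0.5817, -0.3299, 0.1098]
tool_rot: [-180.0, 0.0, -14.7]
force: [3.6, -2.4, -10.9]
grip_width: 0.0212
grasp_force: 28.0
```

Request:
{"api": "drive_tool", "payload": {"delta_pos": [[-0.053,0.108,0],[-0.106,0.215,0],[-0.132,0.269,0],[-0.132,0.269,0],[-0.132,0.269,0],[-0.132,0.269,0],[0,0,0]], "angular": [[0,0,-0.02],[0,0,-0.04],[0,0,-0.05],[0,0,-0.05],[0,0,-0.05],[0,0,-0.05],[0,0,0]], "gripper": [1.6,1.6,1.6,1.6,1.6,1.6,1.6]}}

```text
time_s: 9.6
tool_pos: [0.573, -0.3429, 0.1101]
tool_rot: [-180.0, -0.1, 0.2]
force: [3.9, -2.5, -10.1]
grip_width: 0.0212
grasp_force: 28.0
```

Request:
{"api": "drive_tool", "payload": {"delta_pos": [[-0.132,0.269,0],[-0.132,0.269,0],[-0.132,0.269,0],[-0.132,0.269,0],[-0.132,0.269,0],[-0.132,0.269,0],[0,0,0]], "angular": [[0,0,-0.05],[0,0,-0.05],[0,0,-0.05],[0,0,-0.05],[0,0,-0.05],[0,0,-0.05],[0,0,0]], "gripper": [1.6,1.6,1.6,1.6,1.6,1.6,1.6]}}

```text
time_s: 10.3
tool_pos: [0.5676, -0.3596, 0.1101]
tool_rot: [-180.0, -0.1, 17.4]
force: [3.7, -2.2, -10.5]
grip_width: 0.0212
grasp_force: 28.0
```

Request:
{"api": "drive_tool", "payload": {"delta_pos": [[0,0,0.15],[0,0,0.15],[0,0,0.1],[0,0,0],[0,0,0],[0,0,0]], "angular": [[0,0,0],[0,0,0],[0,0,0],[0,0,0],[0,0,0],[0,0,0]], "gripper": [1.6,1.6,1.6,2.5,2.5,2.5], "squeeze": 10}}

```text
time_s: 10.9
tool_pos: [0.5666, -0.3603, 0.1067]
tool_rot: [180.0, 0.0, 17.3]
force: [-0.3, 0.7, -0.3]
grip_width: 0.0245
grasp_force: 0.0
```

Request:
{"api": "drive_tool", "payload": {"delta_pos": [[-0.073,0.148,0],[-0.073,0.148,0],[-0.073,0.148,0],[-0.073,0.148,0],[-0.073,0.148,0],[-0.073,0.148,0],[-0.073,0.148,0],[-0.073,0.148,0]], "angular": [[0,0,-0.0275],[0,0,-0.0275],[0,0,-0.0275],[0,0,-0.0275],[0,0,-0.0275],[0,0,-0.0275],[0,0,-0.0275],[0,0,-0.0275]], "gripper": [2.5,2.5,2.5,2.5,2.5,2.5,2.5,2.5]}}

```text
time_s: 11.7
tool_pos: [0.5665, -0.3706, 0.1057]
tool_rot: [-179.8, -0.1, 30.2]
force: [-0.7, 4.2, 1.5]
grip_width: 0.0249
grasp_force: 2.1
```

Request:
{"api": "drive_tool", "payload": {"delta_pos": [[-0.04,0.081,0],[-0.04,0.081,0],[-0.04,0.081,0],[-0.04,0.081,0]], "angular": [[0,0,-0.015],[0,0,-0.015],[0,0,-0.015],[0,0,-0.015]], "gripper": [2.5,2.5,2.5,2.5]}}

```text
time_s: 12.1
tool_pos: [0.5661, -0.3763, 0.1054]
tool_rot: [-179.9, 0.0, 33.5]
force: [-1.2, 2.7, -2.1]
grip_width: 0.0253
grasp_force: 1.9
```

Request:
{"api": "drive_tool", "payload": {"delta_pos": [[-0.04,0.081,0],[-0.04,0.081,0],[-0.04,0.081,0]], "angular": [[0,0,-0.015],[0,0,-0.015],[0,0,-0.015]], "gripper": [2.5,2.5,2.5]}}

```text
time_s: 12.4
tool_pos: [0.5663, -0.3797, 0.1058]
tool_rot: [-180.0, 0.1, 36.0]
force: [-1.2, 3.3, -1.6]
grip_width: 0.0249
grasp_force: 1.5
```

Request:
{"api": "drive_tool", "payload": {"delta_pos": [[-0.04,0.081,0],[-0.04,0.081,0],[-0.04,0.081,0],[-0.04,0.081,0]], "angular": [[0,0,-0.015],[0,0,-0.015],[0,0,-0.015],[0,0,-0.015]], "gripper": [2.5,2.5,2.5,2.5]}}

```text
time_s: 12.8
tool_pos: [0.5671, -0.3829, 0.1059]
tool_rot: [-180.0, 0.0, 39.5]
force: [-4.5, 2.7, -2.5]
grip_width: 0.0251
grasp_force: 2.3
```

Request:
{"api": "drive_tool", "payload": {"delta_pos": [[-0.04,0.081,0],[-0.04,0.081,0],[-0.04,0.081,0]], "angular": [[0,0,-0.015],[0,0,-0.015],[0,0,-0.015]], "gripper": [2.5,2.5,2.5]}}

```text
time_s: 13.1
tool_pos: [0.5678, -0.3855, 0.1059]
tool_rot: [-179.9, 0.0, 42.0]
force: [-5.1, 2.8, -2.0]
grip_width: 0.0252
grasp_force: 2.6
```

Request:
{"api": "drive_tool", "payload": {"delta_pos": [[-0.04,0.081,0],[-0.04,0.081,0],[-0.04,0.081,0]], "angular": [[0,0,-0.015],[0,0,-0.015],[0,0,-0.015]], "gripper": [2.5,2.5,2.5]}}

```text
time_s: 13.4
tool_pos: [0.5685, -0.388, 0.1059]
tool_rot: [-179.9, 0.0, 44.6]
force: [-4.4, 2.9, -1.8]
grip_width: 0.0253
grasp_force: 2.7
```

Request:
{"api": "drive_tool", "payload": {"delta_pos": [[-0.04,0.081,0],[-0.04,0.081,0],[-0.04,0.081,0]], "angular": [[0,0,-0.015],[0,0,-0.015],[0,0,-0.015]], "gripper": [2.5,2.5,2.5]}}

```text
time_s: 13.7
tool_pos: [0.5695, -0.3906, 0.1059]
tool_rot: [-179.9, 0.0, 47.2]
force: [-4.7, 3.2, -1.7]
grip_width: 0.0252
grasp_force: 2.7
```

Request:
{"api": "drive_tool", "payload": {"delta_pos": [[-0.04,0.081,0],[-0.04,0.081,0],[-0.04,0.081,0]], "angular": [[0,0,-0.015],[0,0,-0.015],[0,0,-0.015]], "gripper": [2.5,2.5,2.5]}}

```text
time_s: 14.0
tool_pos: [0.5703, -0.3927, 0.1058]
tool_rot: [-179.9, -0.0, 49.8]
force: [-4.0, 4.0, -0.1]
grip_width: 0.0251
grasp_force: 3.4
```

Request:
{"api": "drive_tool", "payload": {"delta_pos": [[-0.04,0.081,0],[-0.04,0.081,0]], "angular": [[0,0,-0.015],[0,0,-0.015]], "gripper": [2.5,2.5]}}

```text
time_s: 14.2
tool_pos: [0.5712, -0.395, 0.1058]
tool_rot: [-180.0, 0.0, 51.5]
force: [-3.5, 1.4, -2.4]
grip_width: 0.0253
grasp_force: 1.8
```

Request:
{"api": "drive_tool", "payload": {"delta_pos": [[-0.04,0.081,0],[-0.04,0.081,0]], "angular": [[0,0,-0.015],[0,0,-0.015]], "gripper": [2.5,2.5]}}

```text
time_s: 14.4
tool_pos: [0.572, -0.3963, 0.1056]
tool_rot: [-179.9, 0.0, 53.2]
force: [-5.0, 1.9, -3.8]
grip_width: 0.025
grasp_force: 2.5
```

Request:
{"api": "drive_tool", "payload": {"delta_pos": [[-0.04,0.081,0],[-0.04,0.081,0]], "angular": [[0,0,-0.015],[0,0,-0.015]], "gripper": [2.5,2.5]}}

```text
time_s: 14.6
tool_pos: [0.5734, -0.3981, 0.1059]
tool_rot: [180.0, 0.0, 54.9]
force: [-2.5, 2.2, -1.9]
grip_width: 0.0254
grasp_force: 1.8
```

Request:
{"api": "drive_tool", "payload": {"delta_pos": [[-0.04,0.081,0],[-0.04,0.081,0]], "angular": [[0,0,-0.015],[0,0,-0.015]], "gripper": [2.5,2.5]}}

```text
time_s: 14.8
tool_pos: [0.5743, -0.3994, 0.1062]
tool_rot: [-180.0, -0.0, 56.7]
force: [-4.0, 3.6, -0.1]
grip_width: 0.0249
grasp_force: 3.0
```

Request:
{"api": "drive_tool", "payload": {"delta_pos": [[-0.04,0.081,0],[0,0,0]], "angular": [[0,0,-0.015],[0,0,0]], "gripper": [2.5,2.5]}}

```text
time_s: 15.0
tool_pos: [0.5745, -0.3993, 0.1062]
tool_rot: [-179.9, -0.1, 57.5]
force: [-5.3, 3.9, -0.1]
grip_width: 0.025
grasp_force: 3.4
```

```bash
python3 - <<'E'
from h import *
s=eyes.read_camera('side')
o=telemetry.get_obs();print(o['tool_pos'],o['force'],o['grip_width'],o['qpos'])
a=s['pixels'][240:370,250:410]
cv2.imwrite('pics/m2.png',cv2.resize(a[:,:,::-1],(736,598),interpolation=cv2.INTER_CUBIC))
E
```

```text
[ 0.57445227 -0.39929318  0.10616995] [-5.33552708  3.60480411 -0.54410157] 0.024790863783998255 [  3.24696313  34.54756119  42.17556     85.00080488 -23.99898829
  69.83296006  16.26875548]
```

View pics/m2.png

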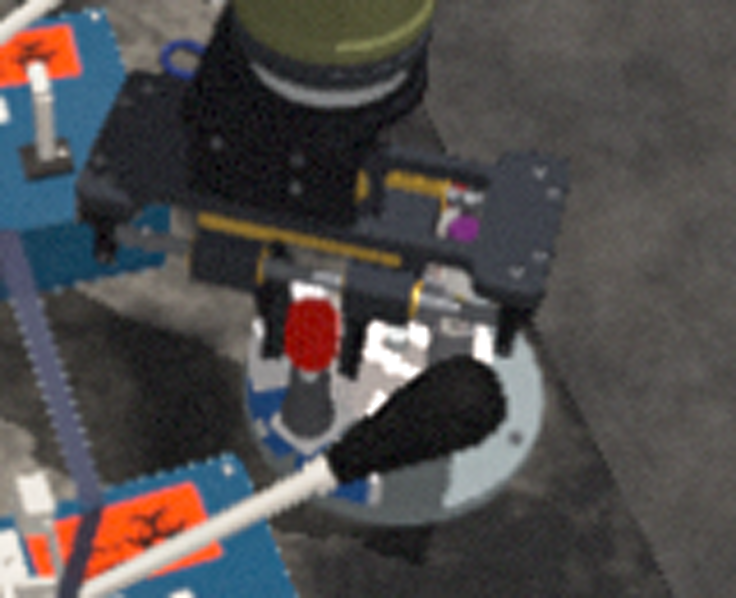

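```bash
python3 - <<'E'
from h import *
s=eyes.read_camera('side')
def red(im,x0,x1,y0,y1):
    h=cv2.cvtColor(np.ascontiguousarray(im[y0:y1,x0:x1]),cv2.COLOR_RGB2HSV)
    m=((h[...,0]<8)|(h[...,0]>172))&(h[...,1]>150)&(h[...,2]>70)
    n,l,st,ce=cv2.connectedComponentsWithStats(m.astype(np.uint8)); i=1+np.argmax(st[1:,4]); return ce[i]+[x0,y0],st[i]+[x0,y0,0,0,0]
print(red(s['pixels'],300,335,295,330))
a=cv2.imread('pics/side0.png')[:,:,::-1]; print(red(a,295,330,270,305))
A=np.array([.6262,-.3700])
print('start',proj(s,[[.5818,-.3297,.102]]))
for th in (1.17,1.2,1.23,1.26):
  az=np.radians(137.7)+th; k=A+.06*np.array([np.cos(az),np.sin(az)])
  print(th,k,proj(s,[[*k,.102],[*k,.1077]]).round(1).tolist())
E
```

```text
(array([317.11111111, 312.20261438]), array([312, 305,  12,  16, 153]))
(array([310.8875 , 286.48125]), array([305, 279,  12,  16, 160]))
start [[310.85766014 287.33771054]]
1.17 [ 0.5717053  -0.39510633] [[315.9, 311.9], [315.9, 310.1]]
1.2 [ 0.5724829  -0.39672963] [[316.5, 312.5], [316.6, 310.7]]
1.23 [ 0.57330884 -0.39832887] [[317.1, 313.0], [317.2, 311.2]]
1.26 [ 0.57418238 -0.39990262] [[317.8, 313.5], [317.9, 311.7]]
```

Request:
{"api": "drive_tool", "payload": {"delta_pos": [[0,0,0],[0,0,0],[0,0,0],[0,0,0],[0,0,-2],[0,0,-4],[0,0,-4],[0,0,-4],[0,0,-4],[0,0,-4],[0,0,-4],[0,0,0],[0,0,0]], "angular": [[0,0,0],[0,0,0],[0,0,0],[0,0,0],[0,0,0],[0,0,0],[0,0,0],[0,0,0],[0,0,0],[0,0,0],[0,0,0],[0,0,0],[0,0,0]], "gripper": [3.0,3.5,4.5,4.5,4.5,4.5,4.5,4.5,4.5,4.5,4.5,4.5,4.5]}}

```text
time_s: 16.4
tool_pos: [0.575, -0.4011, 0.3676]
tool_rot: [179.8, 0.0, 57.4]
force: [0.1, -0.6, -1.5]
grip_width: 0.045
grasp_force: 0.0
```

```bash
python3 - <<'E'
from h import *
s=eyes.read_camera('side')
o=telemetry.get_obs();print(o['tool_pos'],o['force'])
h=cv2.cvtColor(np.ascontiguousarray(s['pixels'][295:330,300:335]),cv2.COLOR_RGB2HSV)
m=((h[...,0]<8)|(h[...,0]>172))&(h[...,1]>150)&(h[...,2]>70)
n,l,st,ce=cv2.connectedComponentsWithStats(m.astype(np.uint8)); i=1+np.argmax(st[1:,4]); print(ce[i]+[300,295],st[i])
a=s['pixels'][240:370,250:410]
cv2.imwrite('pics/m3.png',cv2.resize(a[:,:,::-1],(736,598),interpolation=cv2.INTER_CUBIC))
E
```

```text
[ 0.57477217 -0.40049067  0.36582716] [ 1.05151554 -0.52908186 -0.65336603]
[317.3943662  312.31690141] [ 12  10  11  16 142]
```

View pics/m3.png

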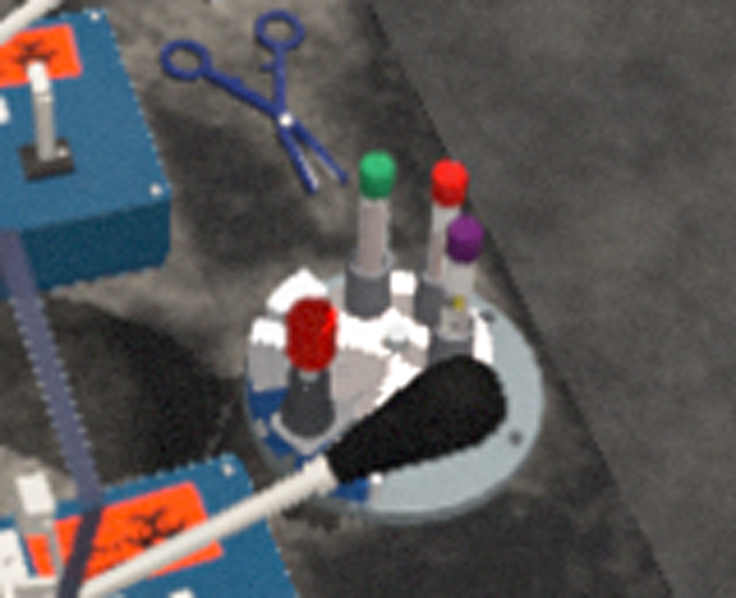

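```bash
python3 - <<'E'
from h import *
s=eyes.read_camera('side')['pixels'].astype(int); a=cv2.imread('pics/side0.png')[:,:,::-1].astype(int)
for im,c,r in((a,311,279),(s,317,305)):
    print([tuple(im[y,c-1:c+2].mean(0).astype(int)) for y in range(r+10,r+34)])
# tile correlation of knob+barrel
T=np.ascontiguousarray(a[276:310,303:320]).astype(np.uint8)[:,:,::1]
for nm,rows in(('knob',(276,297)),('barrel',(299,309))):
    t=np.ascontiguousarray(a[rows[0]:rows[1],304:319]).astype(np.float32)
    big=cv2.resize(s[295:350,300:336].astype(np.float32),None,fx=4,fy=4,interpolation=cv2.INTER_CUBIC)
    t4=cv2.resize(t,None,fx=4,fy=4,interpolation=cv2.INTER_CUBIC)
    m=cv2.matchTemplate(big,t4,cv2.TM_CCOEFF_NORMED);_,v,_,l=cv2.minMaxLoc(m);print(nm,v,l[0]/4+300-304,l[1]/4+295-rows[0])
E
```

```text
[(np.int64(151), np.int64(13), np.int64(0)), (np.int64(151), np.int64(18), np.int64(7)), (np.int64(152), np.int64(19), np.int64(11)), (np.int64(152), np.int64(7), np.int64(4)), (np.int64(153), np.int64(14), np.int64(8)), (np.int64(150), np.int64(48), np.int64(47)), (np.int64(138), np.int64(101), np.int64(100)), (np.int64(124), np.int64(126), np.int64(124)), (np.int64(98), np.int64(100), np.int64(100)), (np.int64(73), np.int64(72), np.int64(76)), (np.int64(66), np.int64(66), np.int64(69)), (np.int64(59), np.int64(62), np.int64(64)), (np.int64(64), np.int64(64), np.int64(65)), (np.int64(61), np.int64(62), np.int64(65)), (np.int64(64), np.int64(63), np.int64(65)), (np.int64(60), np.int64(62), np.int64(63)), (np.int64(60), np.int64(61), np.int64(62)), (np.int64(87), np.int64(87), np.int64(93)), (np.int64(98), np.int64(100), np.int64(105)), (np.int64(88), np.int64(87), np.int64(91)), (np.int64(158), np.int64(156), np.int64(157)), (np.int64(234), np.int64(232), np.int64(232)), (np.int64(221), np.int64(218), np.int64(218)), (np.int64(166), np.int64(163), np.int64(163))]
[(np.int64(144), np.
[... 425 characters left out ...]
)), (np.int64(60), np.int64(60), np.int64(62)), (np.int64(59), np.int64(59), np.int64(61)), (np.int64(57), np.int64(57), np.int64(61)), (np.int64(57), np.int64(58), np.int64(59)), (np.int64(58), np.int64(57), np.int64(60)), (np.int64(57), np.int64(58), np.int64(62)), (np.int64(55), np.int64(56), np.int64(58)), (np.int64(63), np.int64(64), np.int64(68)), (np.int64(61), np.int64(61), np.int64(65)), (np.int64(69), np.int64(70), np.int64(72)), (np.int64(122), np.int64(120), np.int64(120)), (np.int64(158), np.int64(157), np.int64(156)), (np.int64(158), np.int64(155), np.int64(157)), (np.int64(121), np.int64(126), np.int64(138))]
knob 0.2753623425960541 6.75 26.0
barrel 0.912458062171936 6.75 25.0
```

```bash
python3 -c "
from h import *
print(env.sign_off())"
```

```text
the job is handed in; nothing more can be done
None
```

The turntable is at its next station, about 1.23 rad counter-clockwise, with the pin fully home in the blue shoe's notch as far as the camera shows. All three tubes stood in their pockets, the push stayed under about 7 N, and I handed the job in with the gripper clear; sign-off gave no verdict.

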